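# Load two collars into the slot through its gate

## Robot

A 6-joint arm with a two-finger parallel gripper is mounted at the origin on a cart in front of the work surface, level with it; the furniture and walls round the work are solid. World frame = base frame: x ahead of the robot, y to its left, z up, the work surface at z = 0. Lengths are in m, angles in rad, forces in N, time in s.
With the tool pointing down it reaches from about 0.375 to 0.9 m from the base axis. Payload 3.1 kg.
Tool frame: the origin (TCP) lies between the finger pads; the fingertips stand 22 mm ahead of it and the grasp point (between the pads) lies 3 mm ahead of it; z points along the fingers, y is the line along which they close (so a half turn about z gives the same grasp; the last joint's range is limited). The gripper opens to 87 mm and grips with 3 to 60 N. Pads are 19 mm wide; open, the fingers measure 117 mm over their backs; the gripper's body (75 mm by 190 mm) begins 51 mm behind the grasp point.
Start: joints at [1.058, 0.527, 1.433, -0, 1.181, -0.178], TCP at [0.205, 0.59, 0.22] pointing down, gripper open.
Joint ranges: [-3.08, 3.08], [-0.75, 2.2], [0.22, 2.44], [-1.43, 4.57], [0, 2.65], [-2.85, 2.85]. Speed limits (rad/s): [2.79, 2.79, 3.14, 3.14, 3.14, 3.14].

## Interface

Orientations are given as a unit quaternion [x, y, z, w].
In Python, from rig import robot gives the robot as it stands.
- The arm moves only by the tool move_arm, never from a script. Its argument "series" is text: rows parted by semicolons, each of 6 numbers parted by spaces: the shift along the tool's x, y, z in mm, then the turn, a rotation vector about the tool's x, y, z in degrees. In form: dx dy dz ax ay az; .... A call has 1 to 8 rows; each row is the pose to reach, as a shift and turn from the pose commanded when the call began, along the tool's axes at that moment; what a row does not reach only later rows make up. A row lasts 1/12 s, in which the tool goes at most 41.7 mm and 7.16 degrees, less where a joint would pass 70% of its speed; a pose out of reach is approached as far as the arm can. A call with a gripper value outside its range is refused whole. "jaw" is the opening, from 0 (shut) to 1 (fully open), set as the call begins (left out, the last holds). The fingers move at their own pace and stop on an object; "newtons" is the grip in N (left out, the last holds). Time passes only in rows, so rows that repeat a pose let the fingers close. It gives the time, the measured TCP pose, the force, the opening and the grip force at its end, in the units of the state.
- robot.get_obs(): the state, without advancing time (a new reading comes with each control period).
- robot.camera(name): name is "scene" or "top" or "wrist"; returns a dict with "img" (480x640x3 uint8, red, green, blue), "mtx" (3x3 intrinsics, pixels), "world_to_cam" (4x4, takes a point from world to camera coordinates). Camera axes: x right, y down, z forward; pixel columns grow to the right and rows downward; lengths in m; the calibration is good to about 2 mm. A picture is of the moment at which its call begins. There is no depth.
- robot.hand_in(): hands the job in; it is judged then, once.
Trained networks look in a picture, given as the dict that the camera call returned (one of the last four; its "shot" number tells which), for a name from the list of things; names that differ only in an ending like _2 or _b are one class to them, and where a whole thing is asked for, a point or a joint stands for the part that bears it (a point fixed in the world has none). Each returns a list of dicts, best first, with "p" (0 to 1); they miss things now and then, are a little off and sometimes report something else, mostly with a low value. They report only what shows in the picture. A call takes as long as a camera call. They do not tell look-alikes from the thing itself.
- robot.search_frame(picture, thing): "xyz" ([x, y, z] in m, in world coordinates, good to about 4 mm: the middle of the surface that is visible of it).
- robot.tip_of(picture, thing): "xyz" ([x, y, z] in m, in world coordinates, good to about 4 mm: a listed point, or the origin of a listed thing).
The state is a dict: "time": time; "q": joint angles; "joint_velocities": joint speeds; "joint_torque": joint torques, N m; "position": TCP position; "tool_rot": TCP orientation; "ft_force": force on the tool from outside, world axes, zero at the start; "moment": the same for the moment, N m; "grip_width": finger opening in m; "grip_force": force on a finger pad.
Only numpy, scipy, OpenCV 4.12 (cv2) and the standard library are available. Lean on these libraries where they do the work, as an engineer would, in place of code of your own. Each camera call takes 0.05 s, during which the arm holds its last target. There are 200 camera calls.

## Task

Two loose steel collars lie flat on the bench in front of the open-topped metal slot. With the fingertips, gently push them along the bench one at a time through the gate between the two round posts, the second only after the first is in, until both lie flat and wholly inside the slot, past the posts. Do not grip, lift or tip the collars, and leave the cylinders, key and pad around them where they are.

Things in the scene. Friction and masses are not known exactly. Their poses are not given: they have to be found in the camera images.
- slot: open-topped metal slot fixed to the bench, which is its floor; origin on the bench midway between its two gate posts; x points straight into the slot, y to the left across it, z up. Inside it is 50 mm wide, between two rails 14 mm high and 8 mm thick with 8 mm wide, 3 mm high flanges outside them. It has room for both collars in a row; the second may push the first farther in
- gate (a point): middle of the gate, on the bench (same place and axes as the slot's origin): two round steel posts, 16 mm in diameter and 27 mm high, centred at y = +32 and -32 mm, leave a clear gap of 48 mm. A collar is wholly inside when its centre is at least 18 mm past the line through the posts' centres
- stop (a point): foot of the 14 mm high stop that closes the slot's far end, middle of its inner face, 95 mm from the gate; same axes as the slot
- collar_a: loose plain steel collar (flat ring), 36 mm outside diameter, 21 mm hole, 12 mm high, about 60 g, lying flat on the bench; origin at the centre of its underside. The two collars are alike and may go in either order
- collar_b: loose plain steel collar (flat ring), 36 mm outside diameter, 21 mm hole, 12 mm high, about 60 g, lying flat on the bench; origin at the centre of its underside. The two collars are alike and may go in either order
- rim_brass: rim lock cylinder standing face up beside the slot on its right, 39 mm across, 32 mm high; bystander, origin at the centre of its underside
- rim_steel: rim lock cylinder standing face up beside the slot on its left, 39 mm across, 32 mm high; bystander, origin at the centre of its underside
- euro_cyl: profile lock cylinder lying on its side on the right of the vice, 65 x 34 x 17 mm, long along its x axis; bystander, origin at the centre of its underside
- blue_key: key with a blue head lying flat in front of the vice, to its right, 30 x 74 x 8 mm, long along its y axis; bystander, origin at the centre of its underside
- pad: note pad lying flat on the right of the vice, 100 x 68 x 10 mm; bystander, origin at the centre of its underside
Not all that is in view belongs to the job. What is shaped like the collar_b but brown is not meant. Leave any yellow look-alike of the collar_a alone.

How it is judged:
On the way:
1. one collar is wholly inside the slot while the other is still clear in front of the gate (((x of collar_a in the frame of slot between 0.018 and 0.085 m and y of collar_a in the frame of slot between -0.022 and 0.022 m and height (world z) of collar_a below 0.005 m and x of collar_b in the frame of slot below -0.03 m) or (x of collar_b in the frame of slot between 0.018 and 0.085 m and y of collar_b in the frame of slot between -0.022 and 0.022 m and height (world z) of collar_b below 0.005 m and x of collar_a in the frame of slot below -0.03 m))), for 0.2 s.
At the end, for the whole second after the job is handed in: Both collars lie flat on the bench (within 5 mm and 0.1 rad), at rest, between the rails of the slot, each centre 18 to 85 mm past the line through the posts' centres and within 22 mm of the slot's middle line (x of collar_a in the frame of slot between 0.018 and 0.085 m and y of collar_a in the frame of slot between -0.022 and 0.022 m and height (world z) of each of collar_a, collar_b below 0.005 m and x of collar_b in the frame of slot between 0.018 and 0.085 m and y of collar_b in the frame of slot between -0.022 and 0.022 m and linear speed of each of collar_a, collar_b below 0.01 m/s and angle between each of collar_a, collar_b's own z axis and vertical below 0.1 rad); the robot touches nothing.
It fails at once if a collar is lifted more than 10 mm off the bench (height (world z) of any of collar_a, collar_b above 0.01 m).
It fails at once if a collar is tipped by more than 0.35 rad (angle between any of collar_a, collar_b's own z axis and vertical above 0.35 rad).
It fails at once if a collar is gripped or pressed with more than 30 N (contact force between the fingers and collar_a above 30 N or contact force between the fingers and collar_b above 30 N).
It fails at once if a cylinder, the key or the pad is moved by more than 15 mm (distance of any of rim_brass, rim_steel, euro_cyl, blue_key, pad from where it was at the start of the episode above 0.015 m).
It also fails if it takes over 56 s, if anything falls off the work surface, if the arm or the gripper's body presses on something with over 40 N, if the wrist force passes 120 N, or if a joint passes its speed limit or range.

## Working session

There is one attempt and no reset: what is moved stays moved. The work goes in short steps, Python scripts to look and compute and a tool call to move; the robot and the scene stay as the last step left them, time stands still between calls to the robot, and variables do not carry over. Pictures are saved under pics/ and viewed, at most 10 in all, crops included, and the job is handed in when it is done.

Besides the shell and the picture viewer there is one more tool, called after "Request:" by a JSON object that holds its "op" and its "data". move_arm: Moves the arm, as the interface text tells. Its arguments: {"type":"object","properties":{"series":{"type":"string"},"jaw":{"type":"number"},"newtons":{"type":"number"}},"required":["series"]}

```bash
mkdir -p pics; ls; cat > h.py <<'E'
from rig import robot
import numpy as np, cv2
def ray(c,u,v,z):
    K=c["mtx"];T=c["world_to_cam"];R=T[:3,:3];o=-R.T@T[:3,3]
    d=R.T@np.linalg.inv(K)@np.array([u,v,1.]);return o+d*(z-o[2])/d[2]
def proj(c,p):
    T=c["world_to_cam"];q=c["mtx"]@(T[:3,:3]@np.array(p,float)+T[:3,3]);return q[:2]/q[2]
def save(c,n):cv2.imwrite("pics/"+n,c["img"][:,:,::-1])
E
python3 - <<'E'
from h import *
np.set_printoptions(precision=4,suppress=True)
o=robot.get_obs();print(o["time"],o["position"],o["tool_rot"],o["ft_force"])
for n in["scene","top"]:
    c=robot.camera(n);save(c,n+"0.png")
    T=c["world_to_cam"];print(n,-T[:3,:3].T@T[:3,3])
    for t in["slot","gate","stop","collar_a","rim_brass","rim_steel","euro_cyl","blue_key","pad"]:
        for k in robot.tip_of(c,t)[:4]:
            print(t,round(k["p"],2),np.round(k["xyz"],4),proj(c,k["xyz"]).round())
E
```

```text
pics
0.0 [0.2044 0.5899 0.2189] [ 0.1661  0.9861 -0.001  -0.0004] [ 0.0632  0.2715 -0.176 ]
scene [-0.0652  0.7029  0.5349]
slot 0.58 [ 0.4737  0.4163 -0.0004] [254. 294.]
slot 0.58 [0.4871 0.511  0.0012] [200. 313.]
gate 0.86 [0.4716 0.416  0.0006] [255. 294.]
gate 0.34 [0.5555 0.4607 0.0009] [208. 280.]
stop 0.92 [ 0.5566  0.4604 -0.001 ] [208. 280.]
collar_a 0.73 [ 0.3808  0.338  -0.0026] [324. 305.]
collar_a 0.65 [0.3731 0.4914 0.0017] [247. 349.]
collar_a 0.6 [0.3459 0.1249 0.0001] [425. 265.]
collar_a 0.59 [ 0.3658  0.235  -0.001 ] [374. 284.]
rim_steel 0.84 [ 0.4851  0.5097 -0.0001] [201. 314.]
euro_cyl 0.85 [0.468  0.0971 0.0028] [388. 230.]
blue_key 0.52 [0.3985 0.0804 0.0035] [420. 242.]
pad 0.57 [0.5239 0.0027 0.0042] [400. 204.]
top [0.2902 0.2605 0.8613]
slot 0.7 [ 0.4714  0.4136 -0.0016] [235. 250.]
slot 0.53 [0.4815 0.5123 0.0052] [177. 240.]
gate 0.93 [ 0.4731  0.4128 -0.0026] [236. 249.]
gate 0.7 [0.4701 0.0961 0.0035] [422. 262.]
gate 0.43 [0.571  0.3871 0.0012] [255. 195.]
stop 0.25 [ 0.5273 -0.0029  0.001 ] [480. 233.]
collar_a 0.85 [0.3459 0.1192 0.0015] [406. 335.]
collar_a 0.76 [0.371  0.4925 0.0024] [181. 306.]
collar_a 0.54 [0.3637 0.2267 0.0017] [341. 320.]
collar_a 0.51 [ 0.4734  0.3266 -0.0005] [286. 252.]
rim_brass 0.83 [0.5701 0.3871 0.0004] [255. 196.]
rim_steel 0.84 [0.4823 0.5141 0.0043] [176. 240.]
euro_cyl 0.65 [0.4707 0.0955 0.0047] [422. 261.]
blue_key 0.72 [0.399  0.0801 0.0014] [430. 304.]
pad 0.74 [ 0.5237 -0.0045 -0.0012] [480. 235.]
```

View pics/top0.png

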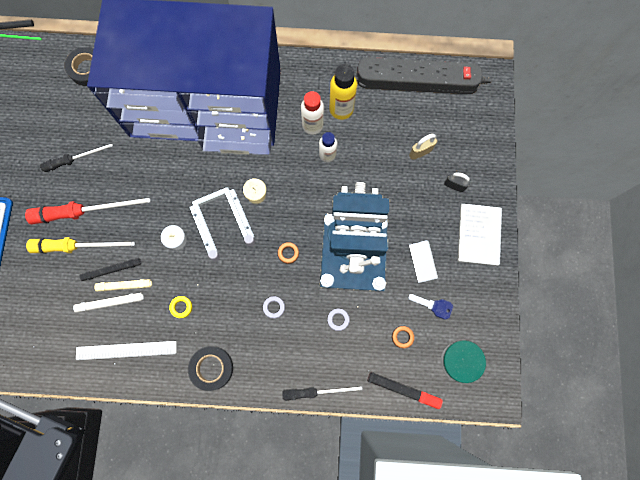

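View pics/scene0.png

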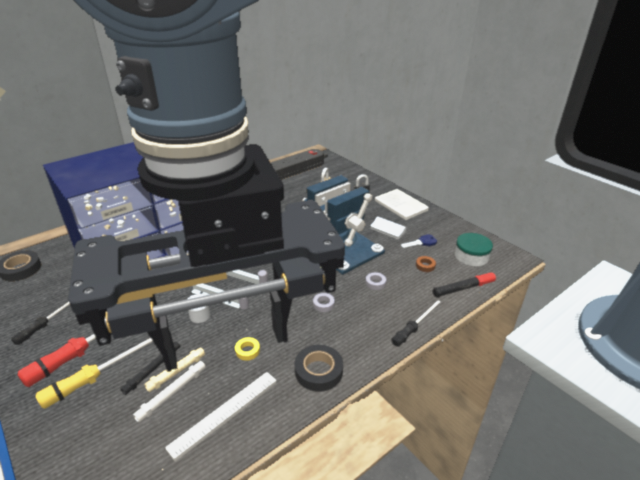

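The top view shows ring-shaped things at (273,307) and (339,320), which are grey steel; at (180,306), yellow; and at (288,253) and (403,337), brown/orange. The two steel ones are the ones meant, because the others are excluded by colour. The slot has its posts near (212,254) and (249,240) and its stop near (211,192). I'll confirm these in one enlarged crop.

```bash
python3 - <<'E'
from h import *
np.set_printoptions(precision=4,suppress=True)
c=robot.camera("top");im=c["img"][170:345,165:395]
cv2.imwrite("pics/crop1.png",cv2.resize(im,None,fx=3.4,fy=3.4,interpolation=cv2.INTER_CUBIC)[:,:,::-1])
hsv=cv2.cvtColor(c["img"],cv2.COLOR_RGB2HSV)
print(hsv[297,273],hsv[311,339],c["img"][297,273])
for p in[(180,306),(273,307),(339,320),(288,253)]:print(p,ray(c,*p,.012),ray(c,*p,0))
E
```

```text
[116  16 254] [116  14 252] [238 240 254]
(180, 306) [0.3696 0.4918 0.012 ] [0.3707 0.4951 0.    ]
(273, 307) [0.3774 0.3397 0.012 ] [0.3786 0.3409 0.    ]
(339, 320) [0.3629 0.2307 0.012 ] [0.3639 0.2303 0.    ]
(288, 253) [0.4691 0.322  0.012 ] [0.4716 0.3229 0.    ]
```

View pics/crop1.png

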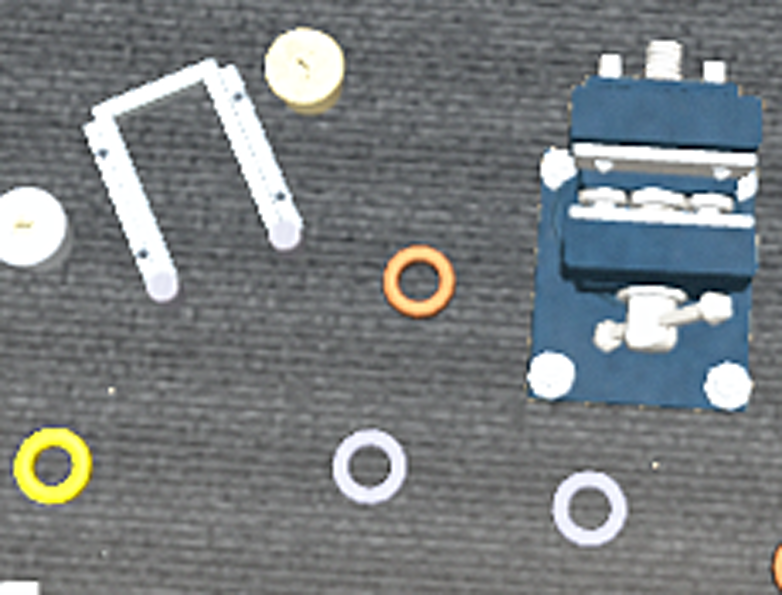

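The crop confirms two grey steel rings at crop (369,466) and (590,509). The brown ring is at (419,281) and the yellow one at (53,466). The post tops are at (162,283) and (285,233).

```bash
cat >> h.py <<'E'
def rings(c):
    # steel rings: bright low-saturation blobs with a hole, ~36 mm across, on the bench
    h=cv2.cvtColor(c["img"],cv2.COLOR_RGB2HSV);m=((h[...,1]<45)&(h[...,2]>170)).astype(np.uint8)
    n,l,s,ce=cv2.connectedComponentsWithStats(m);out=[]
    for i in range(1,n):
        x,y,w,hh,a=s[i]
        if 16<w<32 and 16<hh<32 and 100<a<450:out.append((ray(c,x+w/2-.5,y+hh/2-.5,.012)[:2],(x+w/2-.5,y+hh/2-.5),a))
    return out
E
python3 - <<'E'
from h import *
np.set_printoptions(precision=4,suppress=True)
c=robot.camera("top")
a=ray(c,165+162/3.4,170+283/3.4,.027);b=ray(c,165+285/3.4,170+233/3.4,.027)
print(a,b,np.linalg.norm(a-b),(a+b)/2)
y=(a-b)/np.linalg.norm(a-b);print("xdir",y[1],-y[0],np.degrees(np.arctan2(-y[0],y[1])))
L=ray(c,165+98/3.4,170+112/3.4,.014);R=ray(c,165+212/3.4,170+65/3.4,.014);s=(L+R)/2;g=(a+b)/2;d=s-g;print("stop",s,np.linalg.norm(d[:2]),np.degrees(np.arctan2(d[1],d[0])))
for r in rings(c):print(r)
E
```

```text
[0.4578 0.4446 0.027 ] [0.4863 0.3875 0.027 ] 0.06383801380229696 [0.4721 0.4161 0.027 ]
xdir 0.8947251025900056 0.44661727552268293 26.526858098943222
stop [0.5601 0.4616 0.014 ] 0.09905923130094509 27.3745405272804
(array([0.7324, 0.2987]), (np.float64(312.0), np.float64(110.0)), np.int32(242))
(array([0.6643, 0.267 ]), (np.float64(327.5), np.float64(146.5)), np.int32(154))
(array([0.578 , 0.3889]), (np.float64(254.0), np.float64(189.0)), np.int32(369))
(array([0.4862, 0.5187]), (np.float64(172.5), np.float64(236.0)), np.int32(434))
(array([0.3782, 0.339 ]), (np.float64(273.5), np.float64(306.5)), np.int32(252))
(array([0.3636, 0.2324]), (np.float64(338.0), np.float64(319.5)), np.int32(258))
```

```bash
python3 - <<'E'
from h import *
np.set_printoptions(precision=3,suppress=True)
c=robot.camera("top");d=robot.camera("scene")
im=d["img"][150:330,290:470];cv2.imwrite("pics/crop2.png",cv2.resize(im,None,fx=3.3,fy=3.3,interpolation=cv2.INTER_CUBIC)[:,:,::-1])
for p in[(343.5,268.5),(375,260),(333,233),(386,235),(332,250)]:
    print(p,[(z,ray(c,*p,z)[:2],proj(d,ray(c,*p,z)).round()) for z in(.02,.05,.08,.11)])
o=robot.get_obs();print(o["time"])
E
```

```text
(343.5, 268.5) [(0.02, array([0.447, 0.228]), array([347., 252.])), (0.05, array([0.441, 0.229]), array([350., 240.])), (0.08, array([0.436, 0.23 ]), array([352., 228.])), (0.11, array([0.43 , 0.232]), array([354., 215.]))]
(375, 260) [(0.02, array([0.465, 0.177]), array([361., 238.])), (0.05, array([0.458, 0.18 ]), array([363., 227.])), (0.08, array([0.452, 0.183]), array([365., 215.])), (0.11, array([0.446, 0.186]), array([367., 203.]))]
(333, 233) [(0.02, array([0.506, 0.249]), array([319., 241.])), (0.05, array([0.499, 0.249]), array([321., 230.])), (0.08, array([0.491, 0.25 ]), array([324., 218.])), (0.11, array([0.483, 0.25 ]), array([326., 206.]))]
(386, 235) [(0.02, array([0.508, 0.16 ]), array([353., 225.])), (0.05, array([0.501, 0.164]), array([355., 215.])), (0.08, array([0.493, 0.167]), array([357., 204.])), (0.11, array([0.485, 0.171]), array([359., 192.]))]
(332, 250) [(0.02, array([0.477, 0.249]), array([328., 248.])), (0.05, array([0.47 , 0.249]), array([331., 237.])), (0.08, array([0.464, 0.25 ]), array([333., 225.])), (0.11, array([0.457, 0.25 ]), array([336., 212.]))]
1.2
```

View pics/crop2.png

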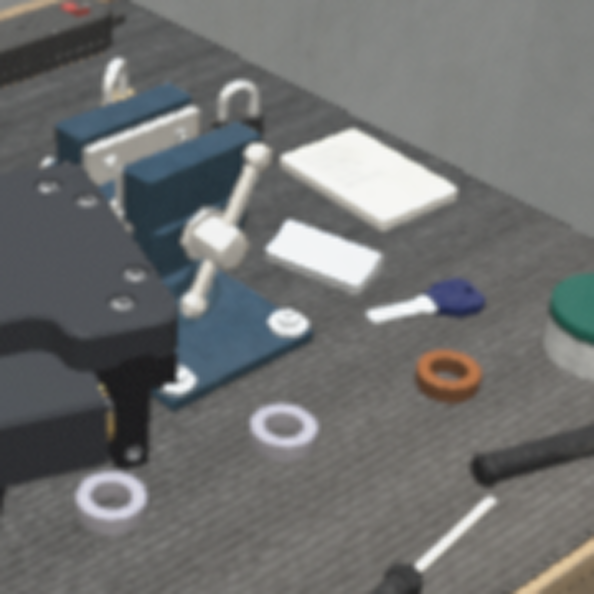

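Side view crop: the steel collars are at (111,497) and (284,427). The vice's handle and jaws stand about 45–125 mm high at x > 0.43, so I'll keep the gripper's body clear of them. Moving out now, to above and behind the nearer collar (A).

Request:
{"op": "move_arm", "data": {"series": "-29 -27 15 0 0 -7; -58 -54 30 0 0 -14; -87 -81 45 0 0 -21; -116 -108 60 0 0 -28; -145 -135 75 0 0 -35; -174 -162 90 0 0 -42; -203 -189 105 0 0 -49; -229 -216 119 0 0 -56", "jaw": 0.138}}

```text
time: 1.87
position: [0.3427, 0.3291, 0.1084]
tool_rot: [-0.298, 0.955, 0.0, 0.001]
ft_force: [0.0, 0.5, 0.5]
grip_width: 0.0418
grip_force: 0.0
```

```bash
cat >> h.py <<'E'
from scipy.spatial.transform import Rotation as Ro
G=np.array([.472,.4155]);th=np.radians(27);ex=np.array([np.cos(th),np.sin(th)]);ey=np.array([-ex[1],ex[0]])
def slot(p):d=np.array(p)[:2]-G;return np.round(1000*np.array([d@ex,d@ey]),1)
def world(x,y):return G+x/1000*ex+y/1000*ey
def go(xy,z,yaw):
    o=robot.get_obs();R=Ro.from_quat(o["tool_rot"]).as_matrix()
    d=R.T@(np.r_[xy,z]-o["position"]);y0=np.degrees(np.arctan2(R[1,0],R[0,0]))
    dy=(yaw-y0+180)%360-180
    print("move mm",(1000*d).round(1),"turn z",round(-dy,1),"yaw",round(y0,1),"t",o["time"],"tcp",np.round(o["position"],4),"F",np.round(o["ft_force"],1),"w",round(o["grip_width"],4),"tilt",np.round(R[:,2],3),"q6",round(o["q"][5],2))
E
python3 - <<'E'
from h import *
c=robot.camera("top");r=[k for k in rings(c) if k[0][0]<.45 and k[0][1]<.46];print(r,[slot(k[0]) for k in r])
w=robot.camera("wrist");save(w,"w1.png")
for k in robot.tip_of(w,"collar_a")[:4]:print(k["p"],k["xyz"],proj(w,k["xyz"]))
go((.350,.311),.10,225);go((.350,.311),.026,225)
E
```

```text
[(array([0.30729502, 0.22453793]), (np.float64(341.0), np.float64(355.0)), np.int32(316))] [array([-233.4,  -95.4])]
0.71 [0.3773, 0.3388, 0.0003] [312.73831561 280.53024097]
0.65 [0.3447, 0.1252, 0.0023] [96.43502509 90.80870204]
0.56 [0.3635, 0.2312, 0.0009] [210.50302721 194.83260298]
move mm [  3.2 -18.6   7.9] turn z -11.0 yaw -146.0 t 2.0167 tcp [0.3422 0.3282 0.1079] F [ 0.1 -0.4 -0.3] w 0.0299 tilt [-0.002 -0.001 -1.   ] q6 -1.64
move mm [  3.  -18.6  81.9] turn z -11.0 yaw -146.0 t 2.0167 tcp [0.3422 0.3282 0.1079] F [ 0.1 -0.4 -0.3] w 0.0299 tilt [-0.002 -0.001 -1.   ] q6 -1.64
```

View pics/w1.png

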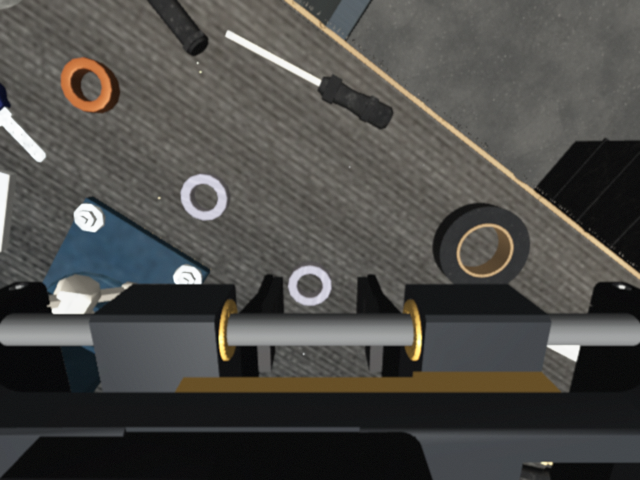

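The wrist camera shows collar A at (310,286) and B at (204,197), both agreeing with the top view. The camera looks out along tool +x, so I'll turn half a turn and push along +x, which keeps the collar in sight.

Request:
{"op": "move_arm", "data": {"series": "0 0 0 0 0 7; 0 0 0 0 0 14; 0 0 0 0 0 21; 0 0 0 0 0 28; 0 0 0 0 0 35; 0 0 0 0 0 42; 0 0 0 0 0 49; 0 0 0 0 0 56"}}

```text
time: 2.68
position: [0.3415, 0.3319, 0.1093]
tool_rot: [0.191, 0.982, 0.001, 0.001]
ft_force: [-0.1, -0.0, -0.4]
grip_width: 0.0119
grip_force: 0.0
```

Request:
{"op": "move_arm", "data": {"series": "0 0 0 0 0 7; 0 0 0 0 0 14; 0 0 0 0 0 21; 0 0 0 0 0 28; 0 0 0 0 0 35; 0 0 0 0 0 42; 0 0 0 0 0 49; 0 0 0 0 0 56"}}

```text
time: 3.35
position: [0.3415, 0.3319, 0.1093]
tool_rot: [0.629, 0.777, 0.001, 0.0]
ft_force: [0.0, 0.4, 0.3]
grip_width: 0.012
grip_force: 0.0
```

Request:
{"op": "move_arm", "data": {"series": "0 0 0 0 0 7; 0 0 0 0 0 14; 0 0 0 0 0 21; 0 0 0 0 0 28; 0 0 0 0 0 35; 0 0 0 0 0 42; 0 0 0 0 0 49; 0 0 0 0 0 56"}}

```text
time: 4.02
position: [0.3415, 0.3319, 0.1093]
tool_rot: [0.92, 0.391, 0.001, -0.0]
ft_force: [-0.8, 0.8, 0.3]
grip_width: 0.0121
grip_force: 0.0
```

```bash
python3 - <<'E'
from h import *
w=robot.camera("wrist");save(w,"w2.png")
for k in robot.tip_of(w,"collar_a")[:4]:print(k["p"],k["xyz"],proj(w,k["xyz"]))
for k in robot.tip_of(w,"gate")[:2]:print(k["p"],k["xyz"],proj(w,k["xyz"]))
go((.349,.3105),.026,45)
E
```

```text
0.98 [0.3723, 0.4897, 0.0007] [197.23121928  54.29831234]
0.66 [0.3742, 0.3379, 0.0005] [343.12868926 203.17214643]
0.62 [0.4682, 0.3232, 0.0032] [447.8950236  131.83899043]
move mm [-10.2  19.9  83.1] turn z 1.6 yaw 46.6 t 4.1667 tcp [0.3415 0.3315 0.1091] F [-0.2 -0.4 -0.9] w 0.012 tilt [ 0.001  0.001 -1.   ] q6 1.29
```

View pics/w2.png

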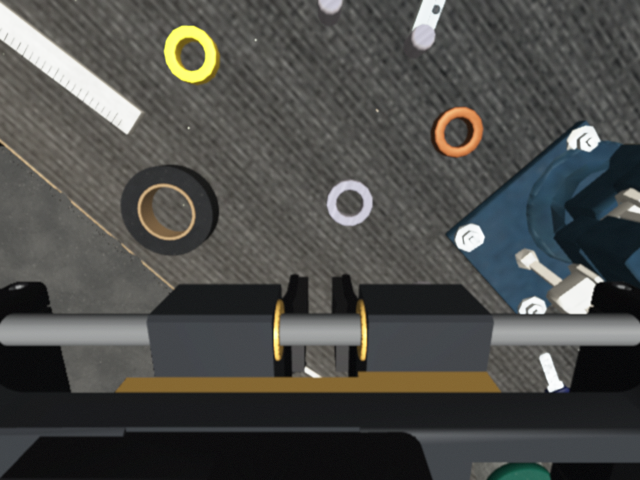

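The wrist view shows collar A at (350,203) just ahead of the fingers, with the post tops at (330,3) and (424,37). I'll lower the hand behind collar A.

Request:
{"op": "move_arm", "data": {"series": "-10 20 15 0 0 0; -10 20 40 0 0 0; -10 20 65 0 0 0; -10 20 75 0 0 0; -10 20 83 0 0 0; -10 20 83 0 0 0"}}

```text
time: 4.67
position: [0.3485, 0.3093, 0.0245]
tool_rot: [0.919, 0.394, -0.001, 0.0]
ft_force: [-0.2, 0.4, -0.5]
grip_width: 0.0119
grip_force: 0.0
```

```bash
cat >> h.py <<'E'
def wr(c,zt=.012):
    # steel rings in the wrist view: outer contours of pale lilac pixels, centre by enclosing circle
    h=cv2.cvtColor(c["img"],cv2.COLOR_RGB2HSV);m=((h[...,1]<50)&(h[...,1]>6)&(h[...,2]>150)&(h[...,0]>105)&(h[...,0]<130)).astype(np.uint8)
    m[285:]=0
    for k in cv2.findContours(m,cv2.RETR_EXTERNAL,cv2.CHAIN_APPROX_NONE)[0]:
        (u,v),r=cv2.minEnclosingCircle(k)
        if 8<r<60 and cv2.contourArea(k)>150:
            p=ray(c,u,v,zt);D=np.linalg.norm(ray(c,u-r,v,zt)-ray(c,u+r,v,zt))
            print("px",round(u),round(v),"r",round(r),"xy",p[:2].round(4),"D",D.round(4),"slot",slot(p),"z27 slot",slot(ray(c,u,v,.027)))
E
python3 - <<'E'
from h import *
w=robot.camera("wrist");save(w,"w3.png")
wr(w)
go((.349,.3105),.026,45)
E
```

```text
px 324 208 r 33 xy [0.3787 0.3371] D 0.035 slot [-118.7  -27.5] z27 slot [-116.1  -26.3]
move mm [ 0.7 -0.7 -0.7] turn z 1.4 yaw 46.4 t 4.7167 tcp [0.349  0.3095 0.0253] F [ 1.1 -0.1  0.6] w 0.0121 tilt [-0.001 -0.    -1.   ] q6 1.25
```

View pics/w3.png

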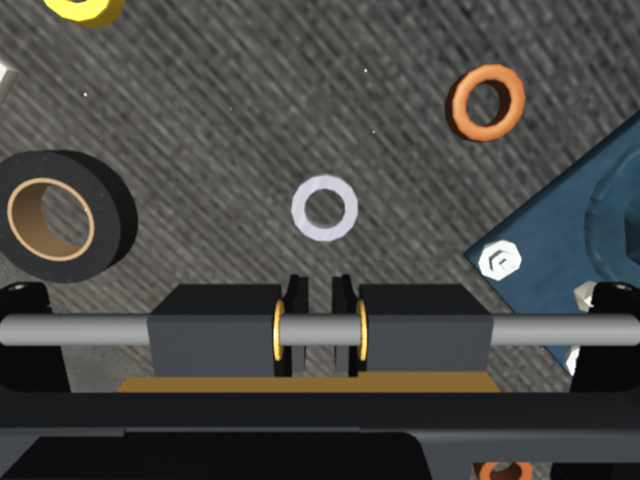

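Request:
{"op": "move_arm", "data": {"series": "9 0 0 0 0 0; 17 0 0 0 0 0; 26 0 0 0 0 0; 35 0 0 0 0 0; 44 0 0 0 0 0; 53 0 0 0 0 0; 60 0 0 0 0 0; 65 0 0 0 0 0"}}

```text
time: 5.38
position: [0.3951, 0.3572, 0.0257]
tool_rot: [0.919, 0.394, 0.001, -0.0]
ft_force: [0.2, -0.9, 0.7]
grip_width: 0.0117
grip_force: 0.0
```

```bash
python3 - <<'E'
from h import *
w=robot.camera("wrist");save(w,"w4.png")
wr(w)
print(slot(robot.get_obs()["position"]))
go((.349,.3105),.026,45)
E
```

```text
px 422 116 r 16 xy [0.4912 0.3846] D 0.0154 slot [  3.1 -36.3] z27 slot [  0.7 -32.6]
px 288 66 r 16 xy [0.4595 0.446 ] D 0.0156 slot [ 2.7 32.8] z27 slot [ 0.4 30.7]
[-94.1 -17. ]
move mm [-66.5  -1.3  -0.5] turn z 1.4 yaw 46.4 t 5.4333 tcp [0.3958 0.3577 0.0257] F [ 1.2  0.4 -0.4] w 0.0121 tilt [ 0.002  0.001 -1.   ] q6 1.29
```

View pics/w4.png

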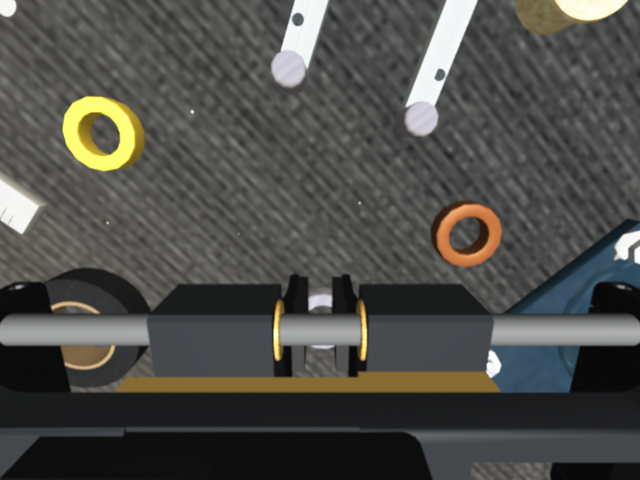

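```bash
python3 - <<'E'
from h import *
w=robot.camera("wrist");o=robot.get_obs();R=Ro.from_quat(o["tool_rot"]).as_matrix()
for x in(-27,-9.5,0,9.5,27,45):
    print(x,[proj(w,o["position"]+R@np.array([x/1e3,y/1e3,.0215])).round() for y in(-6,6,21)])
print(proj(w,[.3785,.338,.012]))
print(robot.search_frame(w,"collar_a")[:3])
im=w["img"][230:400,220:420];cv2.imwrite("pics/crop5.png",cv2.resize(im,None,fx=3.5,fy=3.5,interpolation=cv2.INTER_CUBIC)[:,:,::-1])
E
```

```text
-27 [array([309., 318.]), array([329., 318.]), array([354., 318.])]
-9.5 [array([309., 291.]), array([329., 291.]), array([354., 291.])]
0 [array([309., 276.]), array([329., 276.]), array([355., 276.])]
9.5 [array([308., 261.]), array([329., 261.]), array([355., 261.])]
27 [array([308., 231.]), array([330., 231.]), array([356., 231.])]
45 [array([308., 200.]), array([330., 200.]), array([357., 200.])]
[320.90783836 321.75206165]
[{'xyz': [0.4694, 0.3227, 0.0164], 'p': 0.7}, {'xyz': [0.3713, 0.4901, 0.0123], 'p': 0.66}, {'xyz': [0.4904, 0.4061, 0.0167], 'p': 0.21}]
```

View pics/crop5.png

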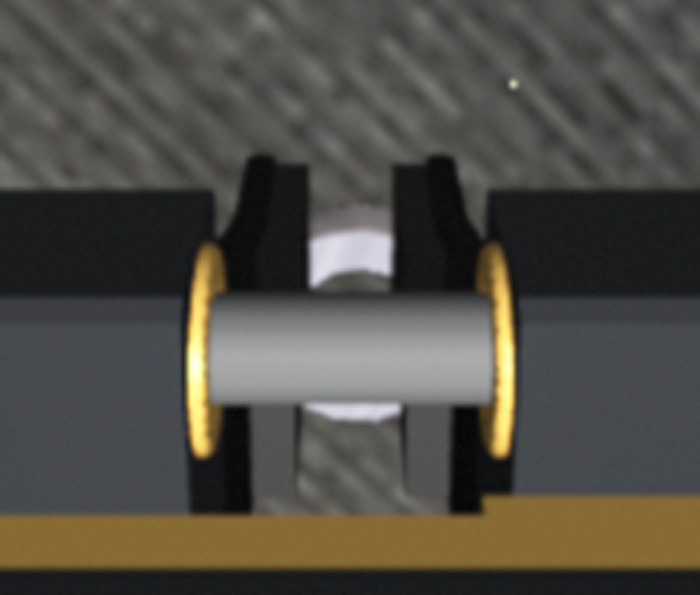

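```bash
python3 - <<'E'
from h import *
w=robot.camera("wrist");o=robot.get_obs();R=Ro.from_quat(o["tool_rot"]).as_matrix()
T=w["world_to_cam"];print("f",w["mtx"][0,0],"cam",(R.T@(-T[:3,:3].T@T[:3,3]-o["position"])).round(4))
for z in(22,15,10,5,0,-5):
    print(z,[proj(w,o["position"]+R@np.array([x/1e3,y/1e3,z/1e3])).round(1) for x,y in((9.5,-6),(9.5,6),(-9.5,6),(9.5,15))])
E
```

```text
f 343.8443671127479 cam [ 7.470e-02  1.000e-04 -1.655e-01]
22 [array([308.5, 259.9]), array([329.3, 259.9]), array([329.1, 290.3]), array([345. , 259.9])]
15 [array([308.1, 264. ]), array([329.7, 264. ]), array([329.4, 295.4]), array([345.9, 264. ])]
10 [array([307.9, 267.2]), array([330. , 267.2]), array([329.7, 299.2]), array([346.6, 267.1])]
5 [array([307.6, 270.5]), array([330.3, 270.5]), array([330. , 303.2]), array([347.3, 270.4])]
0 [array([307.3, 274. ]), array([330.6, 273.9]), array([330.3, 307.5]), array([348.1, 273.9])]
-5 [array([306.9, 277.6]), array([330.9, 277.6]), array([330.6, 311.9]), array([348.9, 277.6])]
```

The wrist crop shows the collar still where it was, at (321,322), with the fingers passed over it. The true tips are therefore higher than nominal: their front edge at row 275 fits a tip about level with the TCP. I'll go back behind the collar and feel downwards carefully.

Request:
{"op": "move_arm", "data": {"series": "0 0 -10 0 0 0; -30 0 -10 0 0 0; -65 0 -10 0 0 0; -68 0 -4 0 0 0; -68 0 3 0 0 0; -68 0 6 0 0 0; -68 0 8 0 0 0; -68 0 8 0 0 0"}}

```text
time: 6.25
position: [0.3484, 0.3078, 0.0172]
tool_rot: [0.919, 0.394, 0.001, -0.0]
ft_force: [0.1, -0.3, -0.5]
grip_width: 0.012
grip_force: 0.0
```

Request:
{"op": "move_arm", "data": {"series": "0 0 1 0 0 0; 0 0 2 0 0 0; 0 0 3 0 0 0; 0 0 3 0 0 0"}}

```text
time: 6.58
position: [0.3472, 0.3072, 0.0145]
tool_rot: [0.919, 0.394, 0.0, -0.0]
ft_force: [-0.9, -0.8, 0.3]
grip_width: 0.0119
grip_force: 0.0
```

Request:
{"op": "move_arm", "data": {"series": "0 0 1 0 0 0; 0 0 2 0 0 0; 0 0 3 0 0 0; 0 0 3 0 0 0"}}

```text
time: 6.92
position: [0.347, 0.3069, 0.0114]
tool_rot: [0.919, 0.394, -0.0, 0.0]
ft_force: [0.4, 1.2, 0.3]
grip_width: 0.0119
grip_force: 0.0
```

```bash
python3 - <<'E'
from h import *
w=robot.camera("wrist");wr(w);go((.349,.3105),.026,45)
E
```

```text
px 323 207 r 36 xy [0.3787 0.3373] D 0.035 slot [-118.6  -27.3] z27 slot [-116.1  -26.3]
move mm [  4.   -1.  -14.5] turn z 1.3 yaw 46.3 t 6.9667 tcp [0.347  0.3069 0.0115] F [ 0.2  0.4 -1. ] w 0.0122 tilt [-0. -0. -1.] q6 1.24
```

Request:
{"op": "move_arm", "data": {"series": "0 0 1 0 0 0; 0 0 2 0 0 0; 0 0 3 0 0 0; 0 0 3 0 0 0"}}

```text
time: 7.3
position: [0.347, 0.3069, 0.0084]
tool_rot: [0.919, 0.393, -0.0, 0.0]
ft_force: [-0.6, 0.0, 0.9]
grip_width: 0.0121
grip_force: 0.0
```

Request:
{"op": "move_arm", "data": {"series": "0 0 1 0 0 0; 0 0 2 0 0 0; 0 0 2 0 0 0"}}

```text
time: 7.55
position: [0.347, 0.3069, 0.0064]
tool_rot: [0.919, 0.394, -0.0, 0.0]
ft_force: [-0.6, -0.0, 0.9]
grip_width: 0.0119
grip_force: 0.0
```

```bash
python3 - <<'E'
from h import *
w=robot.camera("wrist");wr(w);go((.349,.3105),.026,45)
im=w["img"][170:340,220:420];cv2.imwrite("pics/crop6.png",cv2.resize(im,None,fx=3.5,fy=3.5,interpolation=cv2.INTER_CUBIC)[:,:,::-1])
E
```

```text
px 324 209 r 37 xy [0.3787 0.3372] D 0.035 slot [-118.6  -27.4] z27 slot [-116.   -26.3]
move mm [  3.9  -1.  -19.5] turn z 1.3 yaw 46.3 t 7.6 tcp [0.347  0.3069 0.0065] F [0.1 0.1 0.7] w 0.0119 tilt [-0. -0. -1.] q6 1.24
```

View pics/crop6.png

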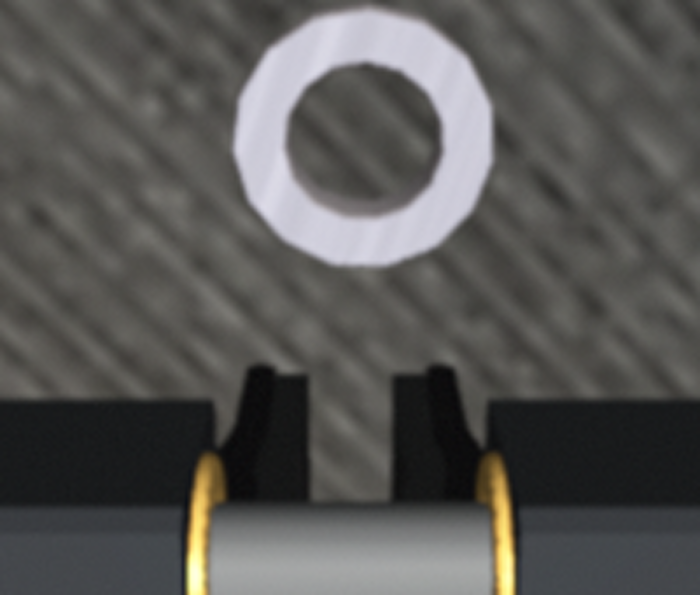

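Request:
{"op": "move_arm", "data": {"series": "0 0 1 0 0 0; 0 0 2 0 0 0; 0 0 2 0 0 0"}}

```text
time: 7.85
position: [0.347, 0.3069, 0.0044]
tool_rot: [0.919, 0.393, -0.0, 0.0]
ft_force: [-1.0, -0.2, -0.3]
grip_width: 0.012
grip_force: 0.0
```

Request:
{"op": "move_arm", "data": {"series": "0 0 1 0 0 0; 0 0 2 0 0 0; 0 0 2 0 0 0"}}

```text
time: 8.1
position: [0.347, 0.3069, 0.0024]
tool_rot: [0.919, 0.394, -0.0, 0.0]
ft_force: [0.1, -0.5, -0.0]
grip_width: 0.0114
grip_force: 0.0
```

Request:
{"op": "move_arm", "data": {"series": "4 1 0 0 0 0; 10 2 0 0 0 0; 16 2 0 0 0 0; 22 2 0 0 0 0; 28 2 0 0 0 0; 34 2 0 0 0 0; 40 2 0 0 0 0; 40 2 0 0 0 0"}}

```text
time: 8.77
position: [0.3779, 0.3359, 0.0027]
tool_rot: [0.919, 0.394, 0.002, -0.0]
ft_force: [-0.3, 0.2, -0.7]
grip_width: 0.0119
grip_force: 0.0
```

```bash
python3 - <<'E'
from h import *
w=robot.camera("wrist");wr(w);go((.349,.3105),.026,45);print(slot(robot.get_obs()["position"]))
E
```

```text
px 319 248 r 37 xy [0.3958 0.3545] D 0.0348 slot [-95.6 -19.7] z27 slot [-91.3 -18.2]
px 440 34 r 19 xy [0.4934 0.3863] D 0.0157 slot [  5.8 -35.7] z27 slot [  0.4 -32.6]
move mm [-37.3  -3.2 -23.4] turn z 1.4 yaw 46.4 t 8.8167 tcp [0.3771 0.3353 0.0026] F [ 0.  -0.6  0.7] w 0.0125 tilt [ 0.002  0.001 -1.   ] q6 1.27
[-121.   -28.3]
```

Contact is confirmed: the collar is nestled ahead of the fingers at slot (-96,-20) mm. Pushing on.

Request:
{"op": "move_arm", "data": {"series": "4 0 0 0 0 0; 11 0 0 0 0 0; 19 0 0 0 0 0; 27 0 0 0 0 0; 35 0 0 0 0 0; 43 0 0 0 0 0; 50 0 0 0 0 0; 54 0 0 0 0 0"}}

```text
time: 9.48
position: [0.4146, 0.3747, 0.0026]
tool_rot: [0.919, 0.394, 0.001, -0.0]
ft_force: [0.6, 0.4, -1.3]
grip_width: 0.0118
grip_force: 0.2
```

```bash
python3 - <<'E'
from h import *
w=robot.camera("wrist");wr(w);go(world(-83,-1),.0025,27);print(slot(robot.get_obs()["position"]))
E
```

```text
px 320 249 r 37 xy [0.4323 0.393 ] D 0.0349 slot [-45.6  -2.1] z27 slot [-41.2  -0.5]
px 429 180 r 17 xy [0.4902 0.3823] D 0.0152 slot [  1.1 -37.8] z27 slot [  1.  -32.8]
px 280 126 r 18 xy [0.458  0.4447] D 0.0154 slot [ 0.8 32.4] z27 slot [ 0.7 30.6]
move mm [-10.1 -13.4   0.2] turn z 19.4 yaw 46.4 t 9.5333 tcp [0.4151 0.375  0.0027] F [0.3 0.6 0.4] w 0.0119 tilt [ 0.002  0.001 -1.   ] q6 1.3
[-69.1 -10.3]
```

Request:
{"op": "move_arm", "data": {"series": "-6 0 0 0 0 0; -13 0 0 0 0 0; -13 -5 0 0 0 6; -12 -10 0 0 0 13; -10 -13 0 0 0 19.4; -10 -13 0 0 0 19.4"}}

```text
time: 10.03
position: [0.3956, 0.3748, 0.0026]
tool_rot: [0.973, 0.232, -0.001, 0.0]
ft_force: [-0.2, 0.1, -0.3]
grip_width: 0.012
grip_force: 0.0
```

```bash
python3 - <<'E'
from h import *
w=robot.camera("wrist");wr(w);go(world(-83,-1),.0025,27);print(slot(robot.get_obs()["position"]))
E
```

```text
px 319 216 r 38 xy [0.4328 0.3932] D 0.0349 slot [-45.  -2.] z27 slot [-41.9  -2. ]
px 233 108 r 18 xy [0.4581 0.4468] D 0.0154 slot [ 1.8 34.2] z27 slot [ 0.5 30.7]
px 400 106 r 18 xy [0.4906 0.3842] D 0.0154 slot [  2.4 -36.3] z27 slot [  1. -33.]
move mm [ 3.3 -0.9  0.1] turn z 0.1 yaw 27.1 t 10.0833 tcp [0.3959 0.3746 0.0026] F [ 0.2 -0.6 -0.7] w 0.0119 tilt [-0.001 -0.001 -1.   ] q6 1.65
[-86.3  -1.9]
```

Request:
{"op": "move_arm", "data": {"series": "6 -1 0 0 0 0; 12 -1 0 0 0 0; 18 -1 0 0 0 0; 24 -1 0 0 0 0; 31 -1 0 0 0 0; 38 -1 0 0 0 0; 45 -1 0 0 0 0; 50 -1 0 0 0 0"}}

```text
time: 10.75
position: [0.4425, 0.3995, 0.0026]
tool_rot: [0.972, 0.233, 0.001, -0.0]
ft_force: [-0.6, 0.2, -0.6]
grip_width: 0.0119
grip_force: 0.2
```

```bash
python3 - <<'E'
from h import *
w=robot.camera("wrist");wr(w);go(world(-1,-1),.0025,27);print(slot(robot.get_obs()["position"]))
E
```

```text
px 245 238 r 16 xy [0.4541 0.4443] D 0.0146 slot [-2.9 33.8] z27 slot [ 1.3 30.4]
px 394 238 r 16 xy [0.4861 0.382 ] D 0.0147 slot [ -2.6 -36.2] z27 slot [  1.5 -32.9]
px 320 247 r 36 xy [0.4665 0.4107] D 0.0346 slot [-7.1 -1.8] z27 slot [-2.6 -1.7]
move mm [31.3  0.1  0.3] turn z -0.1 yaw 26.9 t 10.8 tcp [0.4436 0.4001 0.0027] F [ 1.1 -0.6 -0.1] w 0.0118 tilt [ 0.003  0.002 -1.   ] q6 1.65
[-32.3  -0.9]
```

Request:
{"op": "move_arm", "data": {"series": "4 0 0 0 0 0; 9 0 0 0 0 0; 15 0 0 0 0 0; 21 0 0 0 0 0; 27 0 0 0 0 0; 32 0 0 0 0 0; 36 0 0 0 0 0; 36 0 0 0 0 0"}}

```text
time: 11.47
position: [0.4747, 0.4159, 0.0027]
tool_rot: [0.973, 0.233, 0.001, -0.0]
ft_force: [0.7, -0.5, 0.3]
grip_width: 0.012
grip_force: 0.0
```

```bash
python3 - <<'E'
from h import *
w=robot.camera("wrist");wr(w);print(slot(robot.get_obs()["position"]));go(world(-60,-1),.05,27)
E
```

```text
px 320 245 r 36 xy [0.4992 0.4274] D 0.0344 slot [29.7 -1.8] z27 slot [34.2 -1.7]
[ 1.8 -0.9]
move mm [-61.7   0.2 -47.4] turn z -0.1 yaw 26.9 t 11.5167 tcp [0.4739 0.4155 0.0026] F [-0.7  0.3  0.2] w 0.0121 tilt [ 0.001  0.    -1.   ] q6 1.64
```

Collar A lies inside at slot (30,-2) mm. I'll back straight out, rise, and go over collar B with the fingers opened to straddle it loosely.

Request:
{"op": "move_arm", "data": {"series": "-15 0 0 0 0 0; -35 0 0 0 0 0; -65 0 0 0 0 0; -75 0 -30 0 0 0; -80 0 -65 0 0 0; -80 0 -95 0 0 0; -80 0 -105 0 0 0; -80 0 -105 0 0 0"}}

```text
time: 12.18
position: [0.4037, 0.3802, 0.1106]
tool_rot: [0.972, 0.233, 0.003, -0.001]
ft_force: [1.2, 0.3, 0.9]
grip_width: 0.0124
grip_force: 0.0
```

```bash
python3 - <<'E'
from h import *
go((.3635,.2315),.10,-9.5);w=robot.camera("wrist");wr(w)
E
```

```text
move mm [-103.3  114.3    9.8] turn z 36.5 yaw 27.0 t 12.1833 tcp [0.4037 0.3802 0.1106] F [1.2 0.3 0.9] w 0.0124 tilt [ 0.006  0.004 -1.   ] q6 1.65
px 274 138 r 10 xy [0.4584 0.4448] D 0.0147 slot [ 1.2 32.3] z27 slot [ 0.9 30.4]
px 366 137 r 10 xy [0.4894 0.3847] D 0.0149 slot [  1.6 -35.3] z27 slot [  1.3 -33.4]
px 321 97 r 26 xy [0.4991 0.4271] D 0.0372 slot [29.4 -2. ] z27 slot [27.5 -1.9]
```

Request:
{"op": "move_arm", "data": {"series": "-25 28 0 0 0 6; -50 56 0 0 0 13; -75 84 0 0 0 20; -100 112 0 0 0 27; -103 114 0 0 0 34; -103 114 5 0 0 36.5; -103 114 10 0 0 36.5; -103 114 10 0 0 36.5", "jaw": 0.69}}

```text
time: 12.9
position: [0.3607, 0.2301, 0.0958]
tool_rot: [0.997, -0.083, -0.002, 0.001]
ft_force: [-0.1, 0.7, 0.1]
grip_width: 0.056
grip_force: 0.0
```

```bash
python3 - <<'E'
from h import *
go((.3635,.2315),.10,-9.5);w=robot.camera("wrist");c=robot.camera("top");d=robot.camera("scene")
print("wrist",[(round(k["p"],2),k["xyz"]) for k in robot.tip_of(w,"collar_a")])
print("scene",[(round(k["p"],2),k["xyz"]) for k in robot.tip_of(d,"collar_a")])
print("top A",[(k[0],slot(k[0])) for k in rings(c)])
E
```

```text
move mm [ 2.5 -1.8 -4.3] turn z -0.0 yaw -9.5 t 12.9 tcp [0.3607 0.2301 0.0958] F [-0.1  0.7  0.1] w 0.056 tilt [-0.004 -0.001 -1.   ] q6 2.04
wrist [(0.85, [0.3443, 0.1236, -0.0028]), (0.81, [0.498, 0.4267, -0.0015]), (0.64, [0.3687, 0.2315, 0.0036]), (0.61, [0.3674, 0.4931, 0.0008]), (0.55, [0.472, 0.3196, 0.0005])]
scene [(0.73, [0.3654, 0.2333, -0.0002]), (0.63, [0.4756, 0.3249, -0.0002]), (0.58, [0.3418, 0.1225, -0.0011]), (0.57, [0.4989, 0.4265, -0.001]), (0.46, [0.5561, 0.4584, -0.0025]), (0.46, [0.5693, 0.383, 0.0038])]
top A [(array([0.73242744, 0.29872457]), array([ 179. , -222.3])), (array([0.66433351, 0.26701345]), array([ 104. , -219.6])), (array([0.57796121, 0.38890361]), array([ 82.3, -71.8])), (array([0.49879511, 0.42932002]), array([30.1,  0.1])), (array([0.48624951, 0.51866284]), array([59.5, 85.4])), (array([0.26187848, 0.25394819]), array([-260.6,  -48.6]))]
```

Request:
{"op": "move_arm", "data": {"series": "3 -2 20 0 0 0; 3 -2 45 0 0 0; 3 -2 65 0 0 0; 3 -2 78 0 0 0; 3 -2 86 0 0 0; 3 -2 91 0 0 0; 3 -2 93 0 0 0; 3 -2 93 0 0 0"}}

```text
time: 13.82
position: [0.3653, 0.2323, 0.0046]
tool_rot: [0.997, -0.083, 0.0, -0.0]
ft_force: [0.0, 0.4, -0.6]
grip_width: 0.06
grip_force: 0.0
```

```bash
python3 - <<'E'
from h import *
go((.3635,.2315),.0025,-9.5);w=robot.camera("wrist")
im=w["img"][200:400,120:520];cv2.imwrite("pics/crop7.png",cv2.resize(im,None,fx=2,fy=2)[:,:,::-1])
print(proj(w,[.3642,.232,.012]))
E
```

```text
move mm [-1.6  1.1  2.1] turn z -0.0 yaw -9.5 t 13.8167 tcp [0.3653 0.2323 0.0046] F [ 0.   0.4 -0.6] w 0.06 tilt [ 0.  0. -1.] q6 2.04
[318.89452447 299.11869867]
```

View pics/crop7.png

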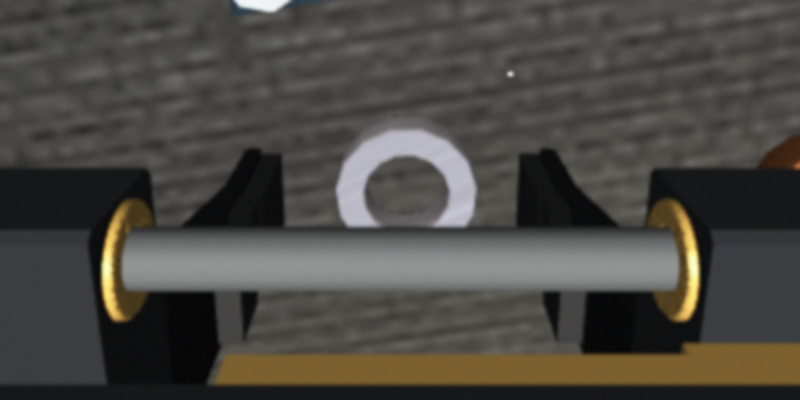

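Collar B sits centred between the open fingers at crop (406,191), with about 12 mm clear on each side. That was my eleventh picture, one over the limit of ten, so I'll go on by numbers only. Pushing B along with one pad.

Request:
{"op": "move_arm", "data": {"series": "0 -6 2 0 0 0; 1 -13 2 0 0 0; 1 -21 2 0 0 0; 1 -29 2 0 0 0; 1 -37 2 0 0 0; 1 -45 2 0 0 0; 1 -53 2 0 0 0; 1 -59 2 0 0 0"}}

```text
time: 14.53
position: [0.3762, 0.2913, 0.0027]
tool_rot: [0.997, -0.083, 0.0, -0.0]
ft_force: [-0.1, -1.2, 1.3]
grip_width: 0.0599
grip_force: 0.3
```

```bash
python3 - <<'E'
from h import *
go((.385,.359),.0025,-9.5);w=robot.camera("wrist");o=robot.get_obs();R=Ro.from_quat(o["tool_rot"]).as_matrix()
# visible lilac front arc of collar, as tool-frame offsets
h=cv2.cvtColor(w["img"],cv2.COLOR_RGB2HSV);m=(h[...,1]<50)&(h[...,1]>6)&(h[...,2]>150)&(h[...,0]>105)&(h[...,0]<130);m[:255]=0;m[312:]=0;m[:,:220]=0;m[:,420:]=0
v,u=np.nonzero(m);print(len(u),u.min(),u.max(),v.min())
for a,b in((u.min(),v[u==u.min()].mean()),(u.max(),v[u==u.max()].mean()),(u[v==v.min()].mean(),v.min())):
    print((1000*(R.T@(ray(w,a,b,.012)-o["position"]))).round(1))
E
```

```text
move mm [ -2.5 -68.2   0.2] turn z -0.0 yaw -9.5 t 14.5333 tcp [0.3762 0.2913 0.0027] F [-0.1 -1.2  1.3] w 0.0599 tilt [ 0.001  0.    -1.   ] q6 2.16
1180 310 378 276
[-4.1 -3.1 -9.3]
[-4.1 30.8 -9.4]
[11.7 13.3 -9.3]
```

Request:
{"op": "move_arm", "data": {"series": "-1 -6 0 0 0 0; -2 -14 0 0 0 0; -3 -22 0 0 0 0; -3 -30 0 0 0 0; -3 -39 0 0 0 0; -3 -48 0 0 0 0; -3 -57 0 0 0 0; -3 -64 0 0 0 0"}}

```text
time: 15.25
position: [0.384, 0.3551, 0.0026]
tool_rot: [0.997, -0.083, 0.0, -0.0]
ft_force: [-0.0, -0.2, -0.0]
grip_width: 0.0599
grip_force: 0.1
```

Request:
{"op": "move_arm", "data": {"series": "0 -2 0 0 0 0; 0 6 0 0 0 0; 0 6 -30 0 0 0; 0 6 -70 0 0 0; -20 20 -98 0 0 0; -40 40 -98 0 0 0; -40 40 -98 0 0 0"}}

```text
time: 15.83
position: [0.331, 0.3168, 0.1015]
tool_rot: [0.997, -0.083, -0.003, 0.002]
ft_force: [-1.5, -0.3, -0.2]
grip_width: 0.0599
grip_force: 0.0
```

```bash
python3 - <<'E'
from h import *
w=robot.camera("wrist");wr(w);go((.385,.359),.0025,-9.5)
print("wrist",[(round(k["p"],2),k["xyz"]) for k in robot.tip_of(w,"collar_a")])
E
```

```text
px 270 191 r 24 xy [0.3759 0.345 ] D 0.0357 slot [-117.6  -19.2] z27 slot [-117.1  -22.1]
px 93 93 r 11 xy [0.4618 0.4504] D 0.0147 slot [ 6.8 35.7] z27 slot [-0.1 29.5]
px 165 25 r 12 xy [0.493  0.3902] D 0.0151 slot [  7.2 -32.1] z27 slot [  0.4 -34.3]
px 106 26 r 31 xy [0.4986 0.4281] D 0.0404 slot [29.4 -0.8] z27 slot [21.2 -4.8]
move mm [ 44.2 -48.9  98.2] turn z -0.1 yaw -9.6 t 15.8833 tcp [0.3337 0.3183 0.101 ] F [-0.8  0.7 -1. ] w 0.0599 tilt [-0.004 -0.002 -1.   ] q6 2.26
wrist [(0.92, [0.3782, 0.3461, 0.001]), (0.83, [0.3696, 0.4907, 0.0018]), (0.8, [0.3442, 0.1233, -0.0014]), (0.73, [0.4717, 0.32, 0.0052]), (0.71, [0.4951, 0.429, 0.0009])]
```

Request:
{"op": "move_arm", "data": {"series": "0 0 0 0 0 -7; 0 0 0 0 0 -14; 0 0 0 0 0 -21; 0 0 0 0 0 -28; 4 0 0 0 0 -35; 8 0 0 0 0 -42; 10 0 0 0 0 -49; 10 0 0 0 0 -51", "jaw": 0.138}}

```text
time: 16.6
position: [0.349, 0.3195, 0.0998]
tool_rot: [0.935, 0.356, 0.0, 0.0]
ft_force: [0.1, 0.8, 0.3]
grip_width: 0.0164
grip_force: 0.0
```

```bash
python3 - <<'E'
from h import *
w=robot.camera("wrist");wr(w);go((.344,.3166),.0027,41.4)
E
```

```text
px 317 194 r 24 xy [0.3757 0.3452] D 0.0351 slot [-117.7  -18.9] z27 slot [-115.6  -18.4]
px 388 16 r 12 xy [0.4926 0.3873] D 0.0152 slot [  5.5 -34.4] z27 slot [  0.4 -33.1]
move mm [-5.4 -1.  97.1] turn z 0.2 yaw 41.6 t 16.65 tcp [0.3487 0.3194 0.0998] F [0.2 0.6 0.9] w 0.0147 tilt [ 0.  0. -1.] q6 1.35
```

Request:
{"op": "move_arm", "data": {"series": "-6 -1 20 0 0 0; -6 -1 50 0 0 0; -6 -1 75 0 0 0; -6 -1 88 0 0 0; -6 -1 94 0 0 0; -6 -1 97 0 0 0; -6 -1 97 0 0 0"}}

```text
time: 17.23
position: [0.3425, 0.3161, 0.003]
tool_rot: [0.935, 0.354, -0.0, 0.0]
ft_force: [0.7, -0.5, -0.0]
grip_width: 0.0119
grip_force: 0.0
```

Request:
{"op": "move_arm", "data": {"series": "4 0 0 0 0 0; 10 0 0 0 0 0; 16 0 0 0 0 0; 22 0 0 0 0 0; 29 0 0 0 0 0; 36 0 0 0 0 0; 42 0 0 0 0 0; 46 0 0 0 0 0"}}

```text
time: 17.9
position: [0.3777, 0.3473, 0.0037]
tool_rot: [0.935, 0.354, 0.001, -0.0]
ft_force: [0.1, -0.3, 0.7]
grip_width: 0.012
grip_force: 0.3
```

```bash
python3 - <<'E'
from h import *
w=robot.camera("wrist");wr(w);print(slot(robot.get_obs()["position"]));go(world(-86,-1),.0027,27)
E
```

```text
px 319 247 r 36 xy [0.397  0.3646] D 0.0348 slot [-89.9 -11.3] z27 slot [-85.5 -10.2]
px 435 47 r 19 xy [0.493  0.3855] D 0.016 slot [  5.1 -36.3] z27 slot [  0.5 -32.8]
px 370 0 r 21 xy [0.4872 0.4172] D 0.0163 slot [14.3 -5.4] z27 slot [ 8.8 -4.8]
px 268 2 r 18 xy [0.46   0.4467] D 0.014 slot [ 3.4 33.2] z27 slot [-1.  30.1]
[-114.1  -17.9]
move mm [31.5 -9.3  1.1] turn z 14.4 yaw 41.4 t 17.95 tcp [0.3784 0.3478 0.0037] F [0.3 0.1 0. ] w 0.0121 tilt [ 0.002  0.001 -1.   ] q6 1.37
```

Request:
{"op": "move_arm", "data": {"series": "4 0 1 0 0 0; 10 0 1 0 0 0; 17 0 1 0 0 0; 24 0 1 0 0 0; 31 0 1 0 0 0; 37 0 1 0 0 0; 40 0 1 0 0 0; 40 0 1 0 0 0"}}

```text
time: 18.62
position: [0.4078, 0.3738, 0.0027]
tool_rot: [0.935, 0.354, 0.001, -0.0]
ft_force: [0.8, -0.1, 0.3]
grip_width: 0.0116
grip_force: 0.0
```

```bash
python3 - <<'E'
from h import *
w=robot.camera("wrist");wr(w);print(slot(robot.get_obs()["position"]));go(world(-92,-1),.0027,27)
E
```

```text
px 319 246 r 37 xy [0.4275 0.3915] D 0.0347 slot [-50.5  -1.2] z27 slot [-46.1  -0.1]
px 427 157 r 17 xy [0.4903 0.383 ] D 0.0148 slot [  1.6 -37.3] z27 slot [  1.  -32.7]
px 271 116 r 18 xy [0.458  0.4455] D 0.0156 slot [ 1.1 33.1] z27 slot [ 0.6 30.9]
px 368 67 r 46 xy [0.4991 0.4272] D 0.0384 slot [29.5 -1.9] z27 slot [26.2 -0.7]
[-77.   -8.1]
move mm [-12.7 -10.6  -0.1] turn z 14.5 yaw 41.5 t 18.6667 tcp [0.407  0.3733 0.0026] F [-0.5 -0.3 -0.6] w 0.0121 tilt [ 0.001  0.    -1.   ] q6 1.39
```

Request:
{"op": "move_arm", "data": {"series": "-7 0 0 0 0 0; -14 0 0 0 0 0; -14 -5 0 0 0 7; -13 -11 0 0 0 14.5; -13 -11 0 0 0 14.5; -13 -11 0 0 0 14.5"}}

```text
time: 19.17
position: [0.3886, 0.3721, 0.0026]
tool_rot: [0.972, 0.235, -0.001, 0.0]
ft_force: [0.6, 1.0, 0.2]
grip_width: 0.012
grip_force: 0.0
```

```bash
python3 - <<'E'
from h import *
w=robot.camera("wrist");wr(w);print(slot(robot.get_obs()["position"]));go(world(-92,-1),.0027,27)
E
```

```text
px 320 211 r 38 xy [0.4279 0.3915] D 0.035 slot [-50.2  -1.3] z27 slot [-47.2  -1.3]
px 404 86 r 18 xy [0.4911 0.3846] D 0.0154 slot [  3.  -36.2] z27 slot [  0.8 -32.8]
px 236 87 r 19 xy [0.4589 0.4467] D 0.0156 slot [ 2.5 33.7] z27 slot [ 0.4 30.4]
px 322 17 r 45 xy [0.4978 0.4265] D 0.036 slot [28. -2.] z27 slot [23.4 -1.9]
[-93.7  -1. ]
move mm [ 1.7  0.  -0.1] turn z 0.1 yaw 27.1 t 19.2167 tcp [0.389  0.3721 0.0026] F [-1.   0.8  0.4] w 0.012 tilt [-0.001 -0.001 -1.   ] q6 1.65
```

Request:
{"op": "move_arm", "data": {"series": "6 0 0 0 0 0; 12 0 0 0 0 0; 18 0 0 0 0 0; 24 0 0 0 0 0; 31 0 0 0 0 0; 38 0 0 0 0 0; 45 0 0 0 0 0; 50 0 0 0 0 0"}}

```text
time: 19.88
position: [0.4354, 0.3959, 0.0026]
tool_rot: [0.972, 0.233, 0.001, -0.0]
ft_force: [0.7, -0.6, -0.4]
grip_width: 0.012
grip_force: 0.2
```

Request:
{"op": "move_arm", "data": {"series": "5 0 0 0 0 0; 11 0 0 0 0 0; 17 0 0 0 0 0; 23 0 0 0 0 0; 29 0 0 0 0 0; 35 0 0 0 0 0; 40 0 0 0 0 0; 43 0 0 0 0 0"}}

```text
time: 20.55
position: [0.4735, 0.4153, 0.0026]
tool_rot: [0.972, 0.233, 0.0, -0.0]
ft_force: [0.1, -0.6, -1.1]
grip_width: 0.0121
grip_force: 0.3
```

```bash
python3 - <<'E'
from h import *
w=robot.camera("wrist");wr(w);print(slot(robot.get_obs()["position"]));go(world(-92,-1),.0027,27)
E
```

```text
[ 1.8 -0.9]
move mm [-93.8   0.2  -0.2] turn z -0.1 yaw 26.9 t 20.6 tcp [0.474  0.4155 0.0027] F [ 0.2  1.5 -0.5] w 0.0117 tilt [ 0.002  0.001 -1.   ] q6 1.64
```

Request:
{"op": "move_arm", "data": {"series": "-10 0 0 0 0 0; -30 0 0 0 0 0; -60 0 0 0 0 0; -75 0 -30 0 0 0; -80 0 -65 0 0 0; -80 0 -95 0 0 0; -80 0 -105 0 0 0; -80 0 -105 0 0 0"}}

```text
time: 21.27
position: [0.4034, 0.38, 0.1107]
tool_rot: [0.972, 0.233, 0.004, -0.001]
ft_force: [0.2, 0.6, -0.6]
grip_width: 0.0118
grip_force: 0.0
```

```bash
python3 - <<'E'
from h import *
w=robot.camera("wrist");wr(w)
print("wrist",[(round(k["p"],2),slot(k["xyz"]),k["xyz"][2]) for k in robot.tip_of(w,"collar_a")])
g=cv2.medianBlur(cv2.cvtColor(w["img"],cv2.COLOR_RGB2GRAY),3)
H=cv2.HoughCircles(g,cv2.HOUGH_GRADIENT,1,20,param1=120,param2=18,minRadius=19,maxRadius=28)
for u,v,r in H[0] if H is not None else []:
    p=slot(ray(w,u,v,.012))
    if -20<p[0]<100 and abs(p[1])<25:print("hough",u,v,r,p)
E
```

```text
px 274 138 r 10 xy [0.4583 0.4447] D 0.0149 slot [ 1.1 32.2] z27 slot [ 0.7 30.3]
px 365 137 r 10 xy [0.4893 0.3851] D 0.0148 slot [  1.6 -34.9] z27 slot [  1.3 -33. ]
px 321 70 r 54 xy [0.5142 0.4345] D 0.0755 slot [46.2 -2.2] z27 slot [43.3 -2.1]
wrist [(0.93, array([-55.3, 112.4]), -0.0002), (0.85, array([63.2,  1. ]), -0.0004), (0.64, array([-45.6, -82. ]), 0.0017), (0.59, array([29.2,  0. ]), 0.0037)]
hough 320.5 99.5 25.2 [27.2 -1.8]
hough 318.5 44.5 27.4 [62.6 -0.5]
```

Both collars lie in the slot at about 28 and 63 mm past the gate, 0 to 2 mm off the middle line. The hand is clear of everything.

```bash
python3 -c "
from h import *
print(robot.hand_in())"
```

```text
the job is handed in; nothing more can be done
None
```

The job is handed in: by the wrist camera, both collars lie in the slot about 28 and 63 mm past the gate, pushed in one after the other in about 21 s, with no verdict returned and bystanders not re-measured; I viewed 11 pictures, one over the limit of 10.

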